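# Complete the row on the bench stand

## Robot

A 6-joint arm with a two-finger parallel gripper is mounted at the origin on the work surface. World frame = base frame: x ahead of the robot, y to its left, z up, the work surface at z = 0. Lengths are in mm, angles in degrees, forces in N, time in s.
With the tool pointing down it reaches from about 350 to 850 mm from the base axis. Payload 8.1 kg.
Tool frame: the origin (TCP) lies on the centre line of the jaws, within the pads' length; the fingertips stand 19 mm ahead of it and the grasp point (between the pads) is the TCP (r.tip_reach is the z of the fingertips in the tool frame, in mm); z points along the fingers, y is the line along which they close (so a half turn about z gives the same grasp; the last joint's range is limited). The gripper opens to 85 mm and grips with 20 to 120 N. Pads are 22 mm wide; open, the fingers measure 114 mm over their backs; the gripper's body (76 mm by 85 mm) begins 54 mm behind the grasp point. The pads swing forward as they close: fully open they stand 13 mm farther back than shut.
Start: joints at [-75.539, 7.471, 85.268, -0, 87.261, -4.893], TCP at [198.867, -566.089, 250.292] pointing down, gripper open.
Joint ranges: [-169.43, 169.43], [-51.17, 129.36], [1.28, 143.12], [-76.62, 256.62], [0, 156.53], [-152.29, 152.29]. Speed limits (degrees/s): [136.94, 136.94, 159.86, 180, 180, 180].

## Interface

Orientations are given as [roll, pitch, yaw] about the fixed x, y, z axes, in that order (R = Rz(yaw) Ry(pitch) Rx(roll)).
In Python, from bench import r gives the robot as it stands. The module is installed in compiled form; this text tells all that it offers.
- The arm moves only by the shell command python3 -m handwheel 'ROWS' [FORCE]. ROWS is JSON, a list of rows, each a list of 7 numbers: the shift along the tool's x, y, z in m, then the turn, a rotation vector about the tool's x, y, z in degrees, then the finger opening in m, from 0 to 0.0854. In form: [[tx, ty, tz, ax, ay, az, claw], ...]. A call has 1 to 8 rows; each row shifts and turns the commanded pose from where the row before left it, along the tool's axes as they then stand; what a row does not reach is not made up. A row lasts 1/12 s, in which the tool goes at most 41.7 mm and 7.16 degrees, less where a joint would pass 70% of its speed; a pose out of reach is approached as far as the arm can. A call with a gripper value outside its range is refused whole. The fingers move at their own pace and stop on an object; FORCE is the grip in N (left out, the last holds). Time passes only in rows, so rows that do not move let the fingers close. It gives the time, the measured TCP pose, the force, the opening and the grip force at its end, in the units of the state.
- r.sense(): the state, without advancing time (a new reading comes with each control period).
- r.snapshot(name): name is "side" or "top"; returns (picture, depth): 420x560x3 uint8, blue, green, red; 420x560 float32, mm along the optical axis (not along the pixel's ray), 0 where there is no reading.
- r.calibration(name): a dict with "vfov" (degrees; the focal length in pixels is half the picture's height over the tangent of half this angle, whatever the lens; pixels are square), "cx", "cy" (the principal point, pixels), "rvec" (rotation vector, rad) and "tvec" (3), from world to camera coordinates, as OpenCV has them. Camera axes: x right, y down, z forward; pixel columns grow to the right and rows downward; lengths in mm; the calibration is good to about 2 mm. A picture is of the moment at which its call begins. calibration takes no time and is no camera call.
- r.hand_in(): hands the job in; it is judged then, once.
The state is a dict: "time": time; "joint_pos": joint angles; "qd": joint speeds; "joint_efforts": joint torques, N m; "tool_pos": TCP position; "tcp_rot": TCP orientation; "ft_force": force on the tool from outside, world axes, zero at the start; "wrist_torque": the same for the moment, N m; "finger_gap": finger opening in mm; "grip_force": force on a finger pad.
Only numpy, scipy, OpenCV 4.12 (cv2) and the standard library are available. Lean on these libraries where they do the work, as an engineer would, in place of code of your own. Each camera call takes 0.05 s, during which the arm holds its last target. There are 200 camera calls.

## Task

Put the two stray containers away on the lower board of the bench stand, in line with the dropper bottle and the wide jar already there: the specimen jar midway between those two, and the reagent bottle next to the dropper bottle on its outer side (the side away from the wide jar), so that all four stand upright in one straight, evenly spaced row. Do not tip anything over, and leave the dropper bottle, the wide jar and the things lying on the bench where they are.

Things in the scene. Friction and masses are not known exactly. Their poses are not given: they have to be found in the camera images.
- stand: Fixed white bench stand, open front and back. Origin on the bench under the middle of its lower board (105 x 560 mm, top at z = 20 mm); +x away from the robot, +y left along the row. Clear upper board overhangs: x -18 to +26 mm, full width, underside z = 180, stock on it to z = 255. End cheeks at y = +-273 mm, x from +6 mm. Come in from the front, tool tilted about 40 degrees.
- stand_row (a point): Middle of the lower board, on its top surface (z = 20 mm); axes as the stand's. The row runs along this point's y axis, at x = 0.
- dropper_bottle: Amber glass dropper bottle standing on the lower board (left or right of the wide jar): round body 44 mm in diameter to 44 mm high, sloping shoulder, black collar, rubber teat, 88 mm high in all. Origin: centre of its underside, z up.
- wide_jar: Wide squat white jar with a flat metal lid, standing on the lower board 165 to 180 mm (centre to centre) from the dropper bottle: 57 mm in diameter, 60 mm high. Origin: centre of its underside, z up.
- specimen_jar: Stray straight-sided white plastic jar standing on the bench: 48 mm in diameter, 82 mm high, of which the top 16 mm is a flat grey lid (49 mm in diameter). 100 g or so. Origin: centre of its underside, z up.
- reagent_bottle: Stray white plastic bottle standing on the bench: round straight body 42 mm in diameter to 66 mm high, shoulder, narrow grey cap 25 mm in diameter, 100 mm high in all. 120 g or so. Origin: centre of its underside, z up.
- petri_dish: Clear closed petri dish lying on the bench, 90 mm in diameter, 18 mm high; leave it. Origin: centre of its underside.
- forceps: Steel forceps lying on the bench, 110 mm long (along its x), about 17 mm wide, 6 mm high; leave them. Origin: centre of the underside.
- slide_box: Closed plastic slide box on the bench at the right, 96 x 53 x 31 mm; leave it. Origin: centre of its underside.
Things that resemble listed ones, but are neither listed nor needed, are in the scene too. What is meant by the dropper_bottle is not blue or purple, and is the larger of those in its own colour.

How it is judged (in metres and radians):
At the end, for the whole second after the job is handed in: Both stand at rest on the lower board, upright within 0.1 rad, centres within 15 mm of the row line; specimen jar under 103 mm from dropper bottle and wide jar; reagent bottle 58-108 mm from dropper bottle, over 205 mm from wide jar; those two upright and within 20 mm of their start (x of specimen_jar in the frame of stand_row between -0.015 and 0.015 m and z of specimen_jar in the frame of stand_row between -0.005 and 0.005 m and angle between each of specimen_jar, reagent_bottle, dropper_bottle, wide_jar's own z axis and vertical below 0.1 rad and linear speed of each of specimen_jar, reagent_bottle below 0.02 m/s and x of reagent_bottle in the frame of stand_row between -0.015 and 0.015 m and z of reagent_bottle in the frame of stand_row between -0.005 and 0.005 m and horizontal distance between specimen_jar and dropper_bottle below 0.103 m and horizontal distance between specimen_jar and wide_jar below 0.103 m and horizontal distance between reagent_bottle and dropper_bottle between 0.058 and 0.108 m and horizontal distance between reagent_bottle and wide_jar above 0.205 m and distance of each of dropper_bottle, wide_jar from where it was at the start of the episode below 0.02 m); the robot touches nothing.
It fails at once if the specimen jar or the reagent bottle is tipped over (more than 0.6 rad) (angle between any of specimen_jar, reagent_bottle's own z axis and vertical above 0.6 rad).
It fails at once if the dropper bottle or the wide jar is tipped (more than 0.6 rad) or shifted by more than 30 mm (angle between any of dropper_bottle, wide_jar's own z axis and vertical above 0.6 rad or distance of any of dropper_bottle, wide_jar from where it was at the start of the episode above 0.03 m).
It fails at once if the petri dish, forceps or slide box is shifted by more than 30 mm (distance of any of petri_dish, forceps, slide_box from where it was at the start of the episode above 0.03 m).
It also fails if it takes over 61 s, if anything falls off the work surface, if the arm or the gripper's body presses on something with over 40 N, if the wrist force passes 120 N, or if a joint passes its speed limit or range.

## Working session

There is one attempt and no reset: what is moved stays moved. The work goes in short steps, Python scripts to look and compute and a shell command to move; the robot and the scene stay as the last step left them, time stands still between calls to the robot, and variables do not carry over. Pictures are saved under pics/ and viewed, at most 10 in all, crops included, and the job is handed in when it is done.

```bash
mkdir -p pics; cat > h.py <<'E'
import numpy as np, cv2
from bench import r
def cam(n):
    c=r.calibration(n); f=210/np.tan(np.radians(c["vfov"])/2)
    R=cv2.Rodrigues(np.array(c["rvec"],float))[0]; t=np.array(c["tvec"],float).ravel()
    return f,c["cx"],c["cy"],R,t
def plane(n,u,v,z):
    f,cx,cy,R,t=cam(n); d=R.T@np.array([(u-cx)/f,(v-cy)/f,1]); o=-R.T@t
    return o+d*(z-o[2])/d[2]
def cloud(n,D):
    f,cx,cy,R,t=cam(n); v,u=np.indices(D.shape)
    P=np.stack([(u-cx)/f*D,(v-cy)/f*D,D],-1)
    W=(P-t)@R; W[D==0]=np.nan; return W
def proj(n,p):
    f,cx,cy,R,t=cam(n); q=R@np.array(p,float)+t
    return q[0]/q[2]*f+cx,q[1]/q[2]*f+cy
E
python3 - <<'E'
from h import *
for n in("side","top"):
    p,d=r.snapshot(n); cv2.imwrite(f"pics/{n}0.png",p); np.savez(f"{n}0.npz",p=p,d=d)
    f,cx,cy,R,t=cam(n); print(n,f,cx,cy,-R.T@t,R[2],r.calibration(n).keys())
print(r.sense())
E
```

```text
side 485.4836551529629 285.66032747392836 208.72713947851324 [1006.54431859 -856.8625412  1148.77614389] [-0.3138058   0.55215671 -0.77243051] dict_keys(['vfov', 'cx', 'cy', 'rvec', 'tvec'])
top 500.0529826042015 288.0433007414049 208.2637788243182 [ 415.05248225  -60.2488005  1153.62602367] [ 0.13768938 -0.00605063 -0.99045698] dict_keys(['vfov', 'cx', 'cy', 'rvec', 'tvec'])
{'time': 0.1, 'joint_pos': array([-7.55396940e+01,  7.51222242e+00,  8.53218651e+01, -8.94317419e-04,
        8.72607860e+01, -4.89354922e+00]), 'qd': array([-0.04777475, -0.17694163, -0.10841074, -0.06316914,  0.08651876,
        0.10834278]), 'joint_efforts': array([ 9.36007673e-04, -5.70951033e+01, -5.01941764e+01, -3.80351639e-04,
        8.16870685e-03,  3.22197469e-07]), 'tool_pos': array([ 198.73912528, -565.65245695,  249.34552535]), 'tcp_rot': array([-1.79905396e+02, -7.20319165e-03,  1.93538928e+01]), 'ft_force': array([ 0.45037596,  0.16605536, -0.6972817 ]), 'wrist_torque': array([ 0.00748324, -0.03793336, -0.03567362]), 'grip_force': 0.0, 'finger_gap': 85.13853761028955}
```

View pics/side0.png

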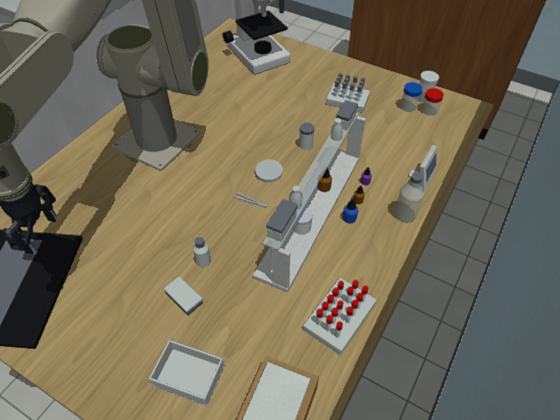

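View pics/top0.png

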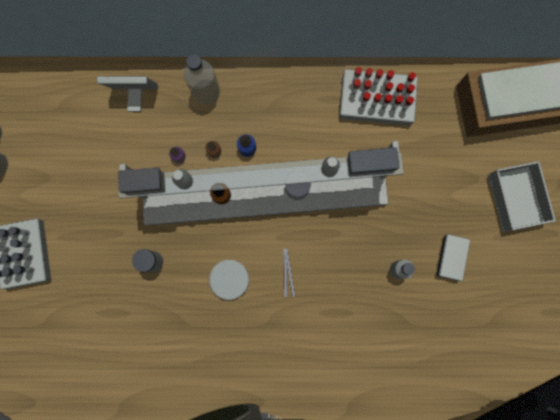

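Amber candidates in the side view are the large one on the board at (325,180) and a smaller one behind the stand at (359,193); blue (350,211) and purple (366,176) are excluded. The one at (325,180), top view (220,193), is the larger amber and stands on the board. The specimen jar is at side (306,135) / top (147,261), the reagent bottle at side (202,252) / top (404,269), and the wide jar at side (303,222) / top (298,188). I'll check this in a crop and measure.

```bash
python3 - <<'E'
from h import *
S=np.load("side0.npz");T=np.load("top0.npz")
a=cv2.resize(S["p"][110:290,190:400],None,fx=2.8,fy=2.8,interpolation=cv2.INTER_CUBIC)
cv2.imwrite("pics/c1.png",cv2.convertScaleAbs(a,alpha=1.3))
W={"side":cloud("side",S["d"]),"top":cloud("top",T["d"])}
def obj(n,u,v,rad,zlo,zhi):
    w=W[n][v-rad:v+rad,u-rad:u+rad].reshape(-1,3); w=w[(w[:,2]>zlo)&(w[:,2]<zhi)]
    if len(w)<5: return print(n,u,v,"few",len(w))
    c,rr=cv2.minEnclosingCircle(w[:,:2].astype(np.float32))
    print(n,u,v,len(w),"med",np.median(w,0).round(1),"min",w.min(0).round(1),"max",w.max(0).round(1),"circ",np.round(c,1),round(rr,1))
print("spec");obj("top",147,261,20,74,95);obj("side",306,135,22,74,95)
print("reag");obj("top",404,269,20,90,112);obj("side",202,252,26,90,112);obj("side",202,252,26,20,60)
print("drop");obj("top",220,193,14,25,130);obj("side",325,180,14,85,130);obj("side",359,193,12,25,130)
print("wide");obj("top",298,188,16,70,95);obj("side",303,222,18,74,90)
print("dish");obj("top",229,280,25,8,30);print("forc");obj("top",289,272,28,3,12);print("box");obj("top",453,258,28,20,45)
# stand: lower board top points; upper board
for n in W:
    w=W[n].reshape(-1,3); m=(w[:,0]>450)&(w[:,0]<800)&(abs(w[:,1])<420)
    for lo,hi in((14,26),(176,200)):
        q=w[m&(w[:,2]>lo)&(w[:,2]<hi)][:,:2].astype(np.float32)
        im=np.zeros((500,1000),np.uint8); ij=np.round(q).astype(int); im[ij[:,0]-400,ij[:,1]+500]=255
        im=cv2.morphologyEx(im,cv2.MORPH_CLOSE,np.ones((13,13)))
        cs=max(cv2.findContours(im,0,2)[0],key=cv2.contourArea); R=cv2.minAreaRect(cs)
        print(n,lo,"y,x",np.round(R[0][0]-500,1),np.round(R[0][1]+400,1),np.round(R[1],1),round(R[2],2))
E
```

```text
spec
top 147 261 427 med [452.5 240.2  82.6] min [429.3 215.9  74.3] max [476.1 265.2  88.3] circ [452.1 240.8] 25.1
side 306 135 134 med [457.9 238.5  82.6] min [432.8 214.   74.5] max [481.2 264.2  88.9] circ [455.  239.2] 26.4
reag
top 404 269 119 med [ 433.3 -318.6  100.3] min [ 422.9 -331.    90.6] max [ 445.8 -307.5  104.8] circ [ 434.3 -319.5] 12.4
side 202 252 74 med [ 439.9 -320.9   99.8] min [ 424.6 -334.7   90.6] max [ 449.7 -305.6  106.1] circ [ 437.6 -320.1] 14.8
side 202 252 131 med [ 450.2 -332.4   40.6] min [ 422.5 -409.5   20.3] max [ 458.9 -305.7   59.9] circ [ 437.9 -357.6] 54.1
drop
top 220 193 253 med [592.3  79.2  68.8] min [579.2  62.6  25.1] max [609.7 108.7 105.7] circ [600.3  85.8] 23.5
side 325 180 34 med [610.9  83.1  89.8] min [604.6  69.   85.3] max [618.6  99.2 105.7] circ [609.6  84.1] 15.1
side 359 193 151 med [718.6  97.1  50.1] min [699.   22.4  25.1] max [731.2 118.6  93. ] circ [717.6  70.5] 48.5
wide
top 298 188 280 med [606.7 -88.6  80.5] min [ 590.  -114.8   70.7] max [620.5 -62.4  86.4] circ [614.  -88.5] 26.8
side 303 222 177 med [631.2 -89.7  80.2] min [ 614.2 -117.5   74. ] max [650.6 -57.6  87.1] circ [622.3 -87.3] 30.3
dish
top 229 280 1261 med [412.3  65.3  18.6] min [368.   20.4  10.1] max [454.8 108.7  26.1] circ [411.   65.4] 45.1
forc
top 289 272 683 med [425.9 -64.9   4.5] min [ 367.4 -131.4    3. ] max [492.   -5.3  11.8] circ [427.8 -66.3] 85.1
box
top 453 258 1040 med [ 461.  -439.5   31.4] min [ 410.1 -476.    20.3] max [ 510.9 -405.    40.2] circ [ 461.5 -440.9] 53.4
side 14 y,x -13.7 617.3 [106.1 561.2] 85.68
side 176 y,x -12.2 630.9 [ 70.9 561.9] 84.98
top 14 y,x -15.1 591.2 [ 66.6 560.7] 85.0
top 176 y,x -12.8 625.6 [ 70.5 559.7] 84.43
```

View pics/c1.png

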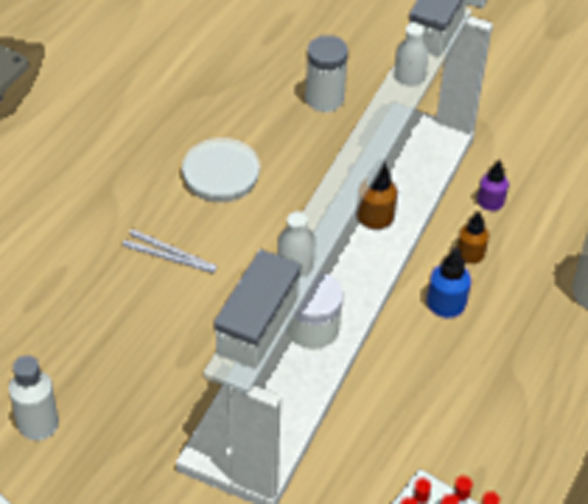

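The crop confirms it: the large amber dropper bottle is on the board left of the wide jar (about 172 mm centre to centre), and the smaller amber one is off the board, behind it. Target poses: stand yaw about 4.3°, dropper (607,84), wide jar (620,-88). That puts the specimen jar at about (614,-2) and the reagent bottle at about (601,170).

```bash
cat > d.py <<'E'
import sys; from h import *
from scipy.spatial.transform import Rotation as Ro
# x y z heading tilt -> translation (mm, present tool axes) and rotation vector (present tool axes)
x,y,z,h,t=map(float,sys.argv[1:6]); s=r.sense()
R0=Ro.from_euler("xyz",s["tcp_rot"],degrees=True); R1=Ro.from_euler("xyz",[180,-t,h],degrees=True)
d=np.array([x,y,z])-s["tool_pos"]; rv=(R0.inv()*R1).as_rotvec(degrees=True)
print("pos",s["tool_pos"].round(1),s["tcp_rot"].round(1),"j",s["joint_pos"].round(0),"t",round(s["time"],2))
print("shift now-axes",R0.inv().apply(d).round(1),"shift target-axes",R1.inv().apply(d).round(1),"rot",rv.round(2),np.linalg.norm(rv).round(1))
E
python3 d.py 362 -300 180 -15 40
```

```text
pos [ 198.7 -565.7  249.3] [-179.9   -0.    19.4] j [-76.   8.  85.  -0.  87.  -5.] t 0.1
shift now-axes [ 242.1 -196.4   69.7] shift target-axes [  23.6 -298.9  110.3] rot [-12.08  38.8   32.9 ] 52.3
```

```bash
python3 -m handwheel '[[0.03,-0.0245,0.009,0,0,0,0.085],[0.03,-0.0245,0.009,0,0,0,0.085],[0.03,-0.0245,0.009,0,0,0,0.085],[0.03,-0.0245,0.009,0,0,0,0.085],[0.03,-0.0245,0.009,0,0,0,0.085],[0.03,-0.0245,0.009,0,0,0,0.085],[0.03,-0.0245,0.009,0,0,0,0.085],[0.03,-0.0245,0.007,0,0,0,0.085]]'
python3 -m handwheel '[[0,0,0,-1.5,4.85,4.1,0.085],[0,0,0,-1.5,4.85,4.1,0.085],[0,0,0,-1.5,4.85,4.1,0.085],[0,0,0,-1.5,4.85,4.1,0.085],[0,0,0,-1.5,4.85,4.1,0.085],[0,0,0,-1.5,4.85,4.1,0.085],[0,0,0,-1.5,4.85,4.1,0.085],[0,0,0,-1.5,4.85,4.1,0.085]]'
python3 d.py 362 -300 142 -15 40; python3 d.py 434 -319.5 50 -15 40
```

```text
time: 0.77
tool_pos: [360.5, -299.6, 179.2]
tcp_rot: [-179.9, 0.0, 19.3]
ft_force: [0.6, -0.9, 0.2]
finger_gap: 84.5
grip_force: 0.0
time: 1.43
tool_pos: [360.2, -302.0, 180.3]
tcp_rot: [-180.0, -40.3, -15.1]
ft_force: [-0.8, 0.1, -0.3]
finger_gap: 84.9
grip_force: 0.0
pos [ 360.2 -302.   180.3] [-180.   -40.3  -15.1] j [-70. -45. 143.  37.  62.  24.] t 1.43
shift now-axes [-23.8  -2.3  30. ] shift target-axes [-23.7  -2.3  30.1] rot [ 0.06 -0.26 -0.07] 0.3
pos [ 360.2 -302.   180.3] [-180.   -40.3  -15.1] j [-70. -45. 143.  37.  62.  24.] t 1.43
shift now-axes [-26.3  -2.3 148.4] shift target-axes [-25.7  -2.1 148.5] rot [ 0.06 -0.26 -0.07] 0.3
```

```bash
python3 -m handwheel '[[0,-0.0005,0.015,0,0,0,0.085],[0,-0.0005,0.015,0,0,0,0.085],[0,-0.0005,0.015,0,0,0,0.085],[-0.005,-0.0005,0.015,0,0,0,0.085],[-0.005,0,0.015,0,0,0,0.085],[-0.005,0,0.015,0,0,0,0.085],[0,0,0,0,0,0,0.085]]'
python3 d.py 434 -319.5 50 -15 40
python3 - <<'E'
from h import *
p,d=r.snapshot("side"); a=cv2.resize(p[160:360,100:320],None,fx=2.5,fy=2.5,interpolation=cv2.INTER_CUBIC); cv2.imwrite("pics/g1.png",a)
E
```

```text
time: 2.02
tool_pos: [405.0, -309.6, 97.9]
tcp_rot: [-179.8, -39.8, -15.0]
ft_force: [-0.4, 1.3, -1.5]
finger_gap: 85.4
grip_force: 0.0
pos [ 405.  -309.6   97.9] [-179.8  -39.8  -15. ] j [-62. -27. 141.  42.  45.  17.] t 2.02
shift now-axes [-7.2  2.3 56.4] shift target-axes [-7.4  2.1 56.4] rot [-0.24  0.2   0.01] 0.3
```

View pics/g1.png

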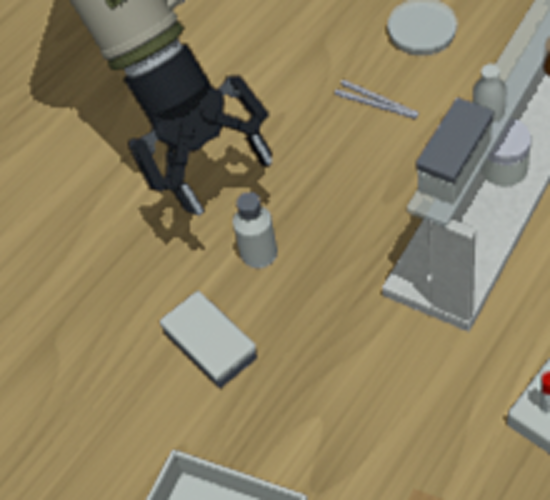

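The open fingers at about (190,200) and (260,150) in the crop straddle the bottle at (255,230), which is clear of the slide box. I'll advance and grip.

```bash
python3 -m handwheel '[[-0.0015,0.0005,0.0115,0,0,0,0.085],[-0.0015,0.0005,0.0115,0,0,0,0.085],[-0.0015,0.0005,0.0115,0,0,0,0.085],[-0.0015,0.0005,0.011,0,0,0,0.085],[-0.0015,0,0.011,0,0,0,0.085],[0,0,0,0,0,0,0.085],[0,0,0,0,0,0,0.06],[0,0,0,0,0,0,0.05]]' 35
python3 -m handwheel '[[0,0,0,0,0,0,0.044],[0,0,0,0,0,0,0.038],[0,0,0,0,0,0,0.034],[0,0,0,0,0,0,0.034],[0,0,0,0,0,0,0.034],[0,0,0,0,0,0,0.034]]' 35
python3 d.py 450 -290 130 4.3 40
```

```text
time: 2.73
tool_pos: [434.8, -321.8, 54.7]
tcp_rot: [179.9, -40.1, -14.8]
ft_force: [-0.5, 0.5, -0.6]
finger_gap: 63.3
grip_force: 0.0
time: 3.23
tool_pos: [435.2, -322.1, 54.9]
tcp_rot: [179.9, -40.1, -14.8]
ft_force: [-2.8, 3.1, 6.6]
finger_gap: 41.1
grip_force: 35.1
pos [ 435.2 -322.1   54.9] [179.9 -40.1 -14.8] j [-59. -14. 137.  50.  36.  10.] t 3.23
shift now-axes [ 53.  -34.7 -53.6] shift target-axes [ 61.4 -30.9 -46.5] rot [ 12.42  -0.11 -14.62] 19.2
```

```bash
python3 -m handwheel '[[0.0032,0,-0.0038,0,0,0,0.034],[0.0064,0,-0.0077,0,0,0,0.034],[0.0096,0,-0.0115,0,0,0,0.034],[0.0096,0,-0.0115,0,0,0,0.034],[0.0096,0,-0.0115,0,0,0,0.034],[0.0096,0,-0.0115,0,0,0,0.034],[0,0,0,0,0,0,0.034]]'
python3 -m handwheel '[[0,0,0,3.1,0,-3.65,0.034],[0,0,0,3.1,0,-3.65,0.034],[0,0,0,3.1,0,-3.65,0.034],[0,0,0,3.1,0,-3.65,0.034],[0,0,0,0,0,0,0.034]]'
python3 d.py 490 160 130 4.3 40
```

```text
time: 3.82
tool_pos: [435.3, -323.0, 132.3]
tcp_rot: [179.7, -40.2, -14.7]
ft_force: [-0.3, -0.3, -0.6]
finger_gap: 40.9
grip_force: 35.7
time: 4.23
tool_pos: [434.1, -322.4, 127.8]
tcp_rot: [-179.9, -40.0, 4.3]
ft_force: [-0.4, -0.3, -1.9]
finger_gap: 41.0
grip_force: 35.9
pos [ 434.1 -322.4  127.8] [-179.9  -40.     4.3] j [-65. -13. 127.  45.  59.  -2.] t 4.23
shift now-axes [  72.  -476.7   58.5] shift target-axes [  71.8 -476.8   57.4] rot [-0.13 -0.01  0.03] 0.1
```

```bash
python3 -m handwheel '[[0.009,-0.015,0.0073,0,0,0,0.034],[0.009,-0.03,0.0073,0,0,0,0.034],[0.009,-0.03,0.0073,0,0,0,0.034],[0.009,-0.03,0.0073,0,0,0,0.034],[0.009,-0.03,0.0073,0,0,0,0.034],[0.009,-0.03,0.0073,0,0,0,0.034],[0.009,-0.03,0.0073,0,0,0,0.034],[0.009,-0.03,0.0073,0,0,0,0.034]]'
python3 -m handwheel '[[0,-0.03,0,0,0,0,0.034],[0,-0.03,0,0,0,0,0.034],[0,-0.03,0,0,0,0,0.034],[0,-0.03,0,0,0,0,0.034],[0,-0.03,0,0,0,0,0.034],[0,-0.03,0,0,0,0,0.034],[0,-0.03,0,0,0,0,0.034],[0,-0.03,0,0,0,0,0.034]]'
python3 d.py 490 160 130 4.3 40
```

```text
time: 4.9
tool_pos: [510.0, -88.5, 129.8]
tcp_rot: [-179.9, -40.1, 4.0]
ft_force: [0.3, -0.2, -2.7]
finger_gap: 40.9
grip_force: 35.9
time: 5.57
tool_pos: [504.9, 149.7, 134.5]
tcp_rot: [-179.6, -39.5, 4.1]
ft_force: [0.6, -0.8, -1.7]
finger_gap: 41.1
grip_force: 36.1
pos [504.9 149.7 134.5] [-179.6  -39.5    4.1] j [ 15. -32. 140. -12.  34. 109.] t 5.57
shift now-axes [-13.8 -11.3  -5.5] shift target-axes [-13.7 -11.4  -5.6] rot [-0.26  0.54 -0.18] 0.6
```

```bash
python3 -m handwheel '[[-0.005,-0.004,0.006,0,0,0,0.034],[-0.0064,-0.004,0.0077,0,0,0,0.034],[-0.0064,-0.004,0.0077,0,0,0,0.034],[-0.0064,0,0.0077,0,0,0,0.034],[-0.0064,0,0.0077,0,0.3,0,0.034],[-0.002,0,0.002,0,0.2,0,0.034],[0,0,0,0,0,0,0.034]]'
python3 d.py 601 170 82 4.3 40
python3 - <<'E'
from h import *
for n in("top","side"):
    p,d=r.snapshot(n); w=cloud(n,d)
    m=(abs(w[...,0]-505)<35)&(abs(w[...,1]-158)<30)&(w[...,2]>105)&(w[...,2]<145)&(p.max(2)>0)
    q=w[m]; print(n,len(q),np.median(q,0).round(1),q.min(0).round(1),q.max(0).round(1),proj(n,[505,159,127]))
    u,v=map(int,proj(n,[505,159,100])); cv2.imwrite(f"pics/h{n}.png",cv2.resize(p[v-60:v+60,u-60:u+60],None,fx=3,fy=3))
cv2.imwrite("pics/h.png",np.hstack([cv2.imread("pics/htop.png"),cv2.imread("pics/hside.png")]))
E
```

```text
time: 6.15
tool_pos: [502.5, 159.6, 81.9]
tcp_rot: [-179.7, -39.7, 4.2]
ft_force: [-0.8, -0.6, -1.7]
finger_gap: 41.2
grip_force: 36.1
pos [502.5 159.6  81.9] [-179.7  -39.7    4.2] j [ 17. -25. 142. -19.  25. 118.] t 6.15
shift now-axes [76.3 -2.9 63.1] shift target-axes [76.  -3.  63.6] rot [-0.19  0.32 -0.1 ] 0.4
top 296 [490.8 154.8 128.3] [470.4 128.1 105. ] [512.6 187.6 145. ] (np.float64(178.3325064255116), np.float64(233.59767350528563))
side 212 [489.8 153.  126.7] [470.  128.1 105.1] [519.1 186.9 145. ] (np.float64(307.97243485727745), np.float64(136.69601507435118))
```

View pics/h.png

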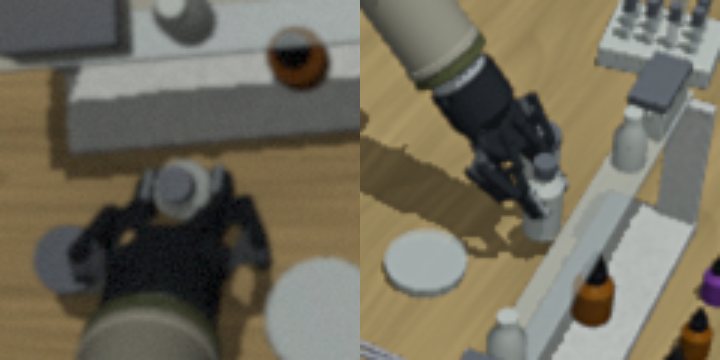

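The bottle is upright in the grip, cap at (176,186) in the top crop. I'll work out its offset from the TCP while advancing onto the board.

```bash
python3 - <<'E'
from h import *
for n,a,b in(("top",176,186),("side",545-360,167)):
    u,v=map(int,proj(n,[505,159,100])); print(n,plane(n,u-60+a/3,v-60+b/3,127).round(1))
E
python3 -m handwheel '[[0.0047,0,0.004,0,0,0,0.034],[0.0095,-0.0004,0.008,0,0,0,0.034],[0.0095,-0.0004,0.008,0,0,0,0.034],[0.0095,-0.0004,0.008,0,0,0,0.034],[0.0095,-0.0004,0.008,0,0,0,0.034],[0.0095,-0.0004,0.008,0,0,0,0.034],[0.0095,-0.0004,0.008,0,0,0,0.034],[0,0,0,0,0,0,0.034]]'
python3 d.py 601 170 82 4.3 40
```

```text
top [500.1 156.1 127. ]
side [511.2 152.2 127. ]
time: 6.92
tool_pos: [587.7, 168.5, 86.0]
tcp_rot: [-179.7, -40.1, 4.1]
ft_force: [1.0, -0.3, -0.3]
finger_gap: 40.7
grip_force: 36.2
pos [587.7 168.5  86. ] [-179.7  -40.1    4.1] j [ 15.  -8. 129. -19.  21. 116.] t 6.92
shift now-axes [ 7.6 -0.5 11.7] shift target-axes [ 7.6 -0.5 11.6] rot [-0.19 -0.05 -0.13] 0.2
```

```bash
python3 -m handwheel '[[0.004,-0.002,0.006,0,0,0,0.034],[0.003,-0.001,0.005,0,0,0,0.034],[0,0,0,0,0,0,0.034],[-0.0016,0,0.002,0,0,0,0.034],[-0.0016,0,0.002,0,0,0,0.034],[0,0,0,0,0,0,0.034]]'
python3 d.py 600 172 75 4.3 40
```

```text
time: 7.42
tool_pos: [597.0, 172.3, 75.0]
tcp_rot: [-179.8, -39.9, 4.2]
ft_force: [-0.0, 1.1, 0.3]
finger_gap: 40.9
grip_force: 36.3
pos [597.  172.3  75. ] [-179.8  -39.9    4.2] j [ 15.  -5. 127. -20.  20. 118.] t 7.42
shift now-axes [2.2 0.5 1.9] shift target-axes [2.2 0.5 1.9] rot [-0.19  0.1  -0.06] 0.2
```

```bash
python3 -m handwheel '[[0.002,0,0.002,0,0,0,0.034],[-0.0006,0,0.0008,0,0,0,0.034],[-0.0006,0,0.0008,0,0,0,0.034],[0,0,0,0,0,0,0.034]]'
python3 - <<'E'
from h import *
for n in("top","side"):
    p,d=r.snapshot(n); w=cloud(n,d)
    u,v=map(int,proj(n,[601,172,70])); cv2.imwrite(f"pics/h{n}.png",cv2.resize(p[v-60:v+60,u-60:u+60],None,fx=3,fy=3)); print(n,u,v)
cv2.imwrite("pics/i.png",np.hstack([cv2.imread("pics/htop.png"),cv2.imread("pics/hside.png")]))
print(r.sense()["tool_pos"],r.sense()["ft_force"])
E
```

```text
time: 7.75
tool_pos: [601.4, 172.9, 74.8]
tcp_rot: [-179.7, -40.1, 4.2]
ft_force: [-4.1, 0.3, 10.3]
finger_gap: 41.1
grip_force: 36.6
top 179 192
side 335 158
[601.38530858 172.90761909  74.81345463] [-4.95381087 -1.08856165 10.22222033]
```

View pics/i.png

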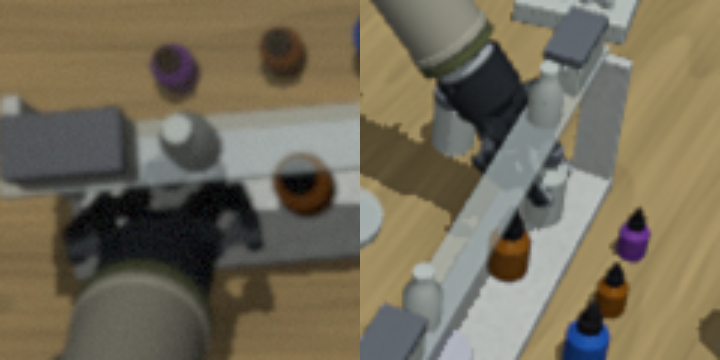

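```bash
python3 -m handwheel '[[0,0,0,0,0,0,0.043],[0,0,0,0,0,0,0.048],[0,0,0,0,0,0,0.054],[0,0,0,0,0,0,0.06],[0,0,0,0,0,0,0.06],[0,0,0,0,0,0,0.06]]'
python3 -m handwheel '[[-0.0038,0,-0.0032,0,0,0,0.06],[-0.0077,0,-0.0064,0,0,0,0.06],[-0.0077,0,-0.0064,0,0,0,0.06],[0,0,-0.02,0,0,0,0.06],[0,0,-0.02,0,0,0,0.06],[0,0,-0.02,0,0,0,0.06],[0,0,-0.02,0,0,0,0.06],[0,0,0,0,0,0,0.085]]'
python3 d.py 453.5 240 48 10 40
python3 d.py 392 213 170 20 40
```

```text
time: 8.35
tool_pos: [599.4, 172.3, 72.0]
tcp_rot: [-179.8, -39.8, 4.2]
ft_force: [-0.2, 0.4, 0.6]
finger_gap: 59.8
grip_force: 0.0
time: 9.02
tool_pos: [523.7, 167.0, 137.3]
tcp_rot: [-179.7, -40.1, 4.2]
ft_force: [1.0, 0.7, 0.9]
finger_gap: 70.8
grip_force: 0.0
pos [523.7 167.  137.3] [-179.7  -40.1    4.2] j [ 17. -27. 137. -16.  32. 114.] t 9.02
shift now-axes [-107.   -77.8   27.1] shift target-axes [-100.7  -84.1   32.1] rot [ 3.42 -0.1  -4.44] 5.6
pos [523.7 167.  137.3] [-179.7  -40.1    4.2] j [ 17. -27. 137. -16.  32. 114.] t 9.02
shift now-axes [ -76.9  -56.1 -107.2] shift target-axes [-61.8 -88.3 -94.5] rot [  9.86  -0.12 -12.09] 15.6
```

```bash
python3 d.py 410 248 145 -10 40
```

```text
pos [523.7 167.  137.3] [-179.7  -40.1    4.2] j [ 17. -27. 137. -16.  32. 114.] t 9.02
shift now-axes [-77.3 -89.6 -74.6] shift target-axes [-91.6 -60.1 -86.9] rot [-9.44 -0.06 10.87] 14.4
```

```bash
python3 -m handwheel '[[0,-0.006,-0.004,-3.15,0,3.6,0.085],[0,-0.006,-0.004,-3.15,0,3.6,0.085],[0,0,0,-3.15,0,3.6,0.085],[-0.012,-0.009,-0.014,0,0,0,0.085],[-0.016,-0.009,-0.014,0,0,0,0.085],[-0.016,-0.01,-0.016,0,0,0,0.085],[-0.016,-0.01,-0.016,0,0,0,0.085],[-0.016,-0.01,-0.016,0,0,0,0.085]]'
python3 d.py 396 250 117 -10 40;python3 d.py 453 240 48 -10 40
```

```text
time: 9.68
tool_pos: [423.1, 221.2, 156.1]
tcp_rot: [-179.8, -38.2, -6.4]
ft_force: [0.5, -0.0, 0.2]
finger_gap: 85.0
grip_force: 0.0
pos [423.1 221.2 156.1] [-179.8  -38.2   -6.4] j [ 40. -33. 138. -34.  52. 152.] t 9.68
shift now-axes [-47.9 -25.5  12.2] shift target-axes [-49.4 -23.6   9.6] rot [-2.49  1.79  2.78] 4.1
pos [423.1 221.2 156.1] [-179.8  -38.2   -6.4] j [ 40. -33. 138. -34.  52. 152.] t 9.68
shift now-axes [-45.2 -21.6 102.1] shift target-axes [-49.4 -23.7  99.7] rot [-2.49  1.79  2.78] 4.1
```

J6 is at its limit, so I'll take the equivalent half-turn grasp by turning the tool 180° back about its own axis.

```bash
R='x'; python3 -m handwheel '[[0,0,0,0,0,-7.1,0.085],[0,0,0,0,0,-7.1,0.085],[0,0,0,0,0,-7.1,0.085],[0,0,0,0,0,-7.1,0.085],[0,0,0,0,0,-7.1,0.085],[0,0,0,0,0,-7.1,0.085],[0,0,0,0,0,-7.1,0.085],[0,0,0,0,0,-7.1,0.085]]' | head -3
python3 -m handwheel '[[0,0,0,0,0,-7.1,0.085],[0,0,0,0,0,-7.1,0.085],[0,0,0,0,0,-7.1,0.085],[0,0,0,0,0,-7.1,0.085],[0,0,0,0,0,-7.1,0.085],[0,0,0,0,0,-7.1,0.085],[0,0,0,0,0,-7.1,0.085],[0,0,0,0,0,-7.1,0.085]]' | head -3
python3 -m handwheel '[[0,0,0,0,0,-7.1,0.085],[0,0,0,0,0,-7.1,0.085],[0,0,0,0,0,-7.1,0.085],[0,0,0,0,0,-7.1,0.085],[0,0,0,0,0,-7.1,0.085],[0,0,0,0,0,-7.1,0.085],[0,0,0,0,0,-7.1,0.085],[0,0,0,0,0,-7.1,0.085]]' | head -3
sed -i 's/^d=np/if len(sys.argv)>6: R1=R1*Ro.from_euler("z",180,degrees=True)\nd=np/' d.py
python3 d.py 396 250 117 -10 40 f; python3 d.py 453 240 48 -10 40 f
```

```text
time: 10.35
tool_pos: [424.4, 220.9, 156.6]
tcp_rot: [146.6, -19.8, 56.7]
time: 11.02
tool_pos: [424.4, 220.9, 156.5]
tcp_rot: [144.1, 14.4, 102.9]
time: 11.68
tool_pos: [424.4, 220.8, 156.5]
tcp_rot: [172.5, 37.7, 161.8]
pos [424.4 220.8 156.5] [172.5  37.7 161.8] j [ 40. -33. 138. -34.  52. -18.] t 11.68
shift now-axes [52.7 17.4 11.7] shift target-axes [50.7 23.8  9.1] rot [ 2.33 -1.91 -6.56] 7.2
pos [424.4 220.8 156.5] [172.5  37.7 161.8] j [ 40. -33. 138. -34.  52. -18.] t 11.68
shift now-axes [ 49.5  14.  101.6] shift target-axes [50.7 23.8 99.1] rot [ 2.33 -1.91 -6.56] 7.2
```

```bash
python3 -m handwheel '[[0,0,0,1.2,-0.95,-3.3,0.085],[0,0,0,1.15,-0.95,-3.25,0.085],[0,0.012,0,0,0,0,0.085],[0.01,0.012,0,0,0,0,0.085],[0.014,0,0.003,0,0,0,0.085],[0.014,0,0.003,0,0,0,0.085],[0.012,0,0.003,0,0,0,0.085],[0,0,0,0,0,0,0.085]]'
python3 d.py 453 240 48 -10 40 f
python3 - <<'E'
from h import *
for n in("top","side"):
    p,d=r.snapshot(n)
    u,v=map(int,proj(n,[450,240,60])); cv2.imwrite(f"pics/h{n}.png",cv2.resize(p[v-60:v+60,u-60:u+60],None,fx=3,fy=3)); print(n,u,v)
cv2.imwrite("pics/j.png",np.hstack([cv2.imread("pics/htop.png"),cv2.imread("pics/hside.png")]))
E
```

```text
time: 12.35
tool_pos: [394.8, 249.6, 114.9]
tcp_rot: [180.0, 39.8, 169.7]
ft_force: [-0.3, 0.2, -1.2]
finger_gap: 85.2
grip_force: 0.0
pos [394.8 249.6 114.9] [180.   39.8 169.7] j [ 50. -24. 137. -44.  53.  -7.] t 12.35
shift now-axes [-2.5  0.9 89.2] shift target-axes [-2.2  0.7 89.2] rot [-0.14 -0.18 -0.2 ] 0.3
top 146 261
side 304 131
```

View pics/j.png

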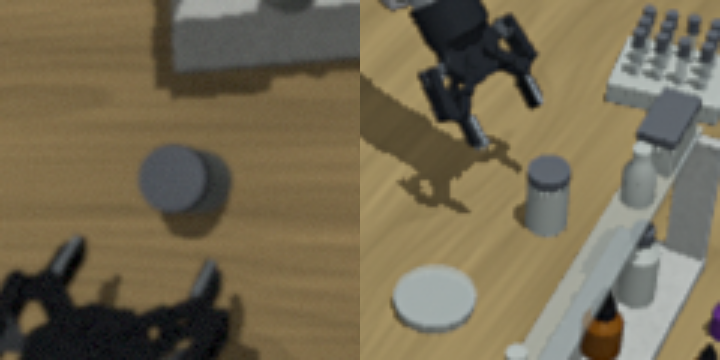

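```bash
python3 - <<'E'
from h import *
for n in("top","side"):
    p,d=r.snapshot(n); w=cloud(n,d)
    m=(w[...,2]>74)&(w[...,2]<95)&(abs(w[...,0]-453)<34)&(abs(w[...,1]-240)<34)&(p.min(2)>0)
    q=w[m]; q=q[q[:,0]>425]; print(n,"jar",cv2.minEnclosingCircle(q[:,:2].astype(np.float32)))
    for s in(1,-1):
        c=np.array([394.8,249.6])+s*42*np.array([.17,.98])
        m=(w[...,2]>85)&(w[...,2]<130)&(np.hypot(w[...,0]-c[0]-8,w[...,1]-c[1])<26)
        q=w[m]; q=q[np.argsort(q[:,0])[-12:]]; print(s,c,len(q),np.median(q,0).round(1))
print("lid",plane("top",144,260.7,82))
E
```

```text
top jar ((452.6605224609375, 240.87686157226562), 24.840652465820312)
1 [401.94 290.76] 12 [410.6 292.2 126.6]
-1 [387.66 208.44] 12 [394.5 202.  124.7]
side jar ((458.8439025878906, 243.29209899902344), 27.801523208618164)
1 [401.94 290.76] 12 [410.4 294.3 123.4]
-1 [387.66 208.44] 12 [395.1 203.4 124.4]
lid [451.05930056 239.85687173  82.        ]
```

```bash
python3 -m handwheel '[[-0.001,0.001,0.0135,0,0,0,0.085],[-0.001,0.001,0.0135,0,0,0,0.085],[0,0,0.0135,0,0,0,0.085],[0,0,0.0135,0,0,0,0.085],[0,0,0.0135,0,0,0,0.085],[0,0,0.0135,0,0,0,0.085],[0,0,0.008,0,0,0,0.085],[0,0,0,0,0,0,0.085]]'
python3 d.py 453 240 48 -10 40 f
```

```text
time: 13.22
tool_pos: [455.9, 241.5, 51.2]
tcp_rot: [179.7, 40.0, 169.4]
ft_force: [-0.7, -0.7, -0.5]
finger_gap: 85.0
grip_force: 0.0
pos [455.9 241.5  51.2] [179.7  40.  169.4] j [ 42.  -9. 133. -52.  40.  -1.] t 13.22
shift now-axes [ 4.  -2.   0.8] shift target-axes [ 4.  -2.   0.8] rot [-0.08 -0.02 -0.43] 0.4
```

```bash
python3 -m handwheel '[[0.002,0,-0.001,0,0,0,0.07],[0,0,0,0,0,0,0.06],[0,0,0,0,0,0,0.052],[0,0,0,0,0,0,0.045],[0,0,0,0,0,0,0.04],[0,0,0,0,0,0,0.04],[0,0,0,0,0,0,0.04],[0,0,0,0,0,0,0.04]]' 35
python3 d.py 520 215 100 4.3 40 f
```

```text
time: 13.88
tool_pos: [453.1, 243.1, 52.0]
tcp_rot: [179.6, 40.1, 169.5]
ft_force: [-4.3, -2.3, 7.3]
finger_gap: 47.4
grip_force: 35.5
pos [453.1 243.1  52. ] [179.6  40.1 169.5] j [ 42.  -9. 134. -52.  40.  -1.] t 13.88
shift now-axes [-85.1 -15.4   8.8] shift target-axes [-80.3 -33.    4.8] rot [ -9.17   0.1  -11.35] 14.6
```

```bash
python3 -m handwheel '[[-0.0032,0,-0.0038,0,0,0,0.04],[-0.0064,0,-0.0077,0,0,0,0.04],[-0.0083,0,-0.01,0,0,0,0.04],[-0.0083,0,-0.01,0,0,0,0.04],[-0.005,0,-0.006,0,0,0,0.04],[-0.008,0,0.0065,0,0,0,0.04],[-0.012,0,0.0098,0,0,0,0.04],[-0.012,0,0.0098,0,0,0,0.04]]'
python3 -m handwheel '[[-0.012,0,0.0098,0,0,0,0.04],[-0.008,0,0.0065,0,0,0,0.04],[0,0,0,-3.05,0,-3.8,0.04],[0,0,0,-3.05,0,-3.8,0.04],[0,0,0,-3.05,0,-3.8,0.04],[0,0,0,0,0,0,0.04]]'
python3 d.py 525 -2 100 4.3 40 f
```

```text
time: 14.55
tool_pos: [493.9, 235.2, 100.3]
tcp_rot: [179.7, 40.0, 169.5]
ft_force: [1.2, 0.3, -1.6]
finger_gap: 47.2
grip_force: 36.1
time: 15.05
tool_pos: [518.3, 229.1, 99.6]
tcp_rot: [-179.7, 39.9, -175.5]
ft_force: [0.4, -0.9, -1.1]
finger_gap: 47.7
grip_force: 36.5
pos [518.3 229.1  99.6] [-179.7   39.9 -175.5] j [ 28. -16. 133. -32.  29. -43.] t 15.05
shift now-axes [   8.6 -230.9   -6.5] shift target-axes [   7.9 -231.    -7.1] rot [-0.16 -0.08  0.19] 0.3
```

```bash
python3 -m handwheel '[[0.001,-0.015,-0.0009,0,0,0,0.04],[0.001,-0.03,-0.0009,0,0,0,0.04],[0.001,-0.03,-0.0009,0,0,0,0.04],[0.001,-0.03,-0.0009,0,0,0,0.04],[0.001,-0.03,-0.0009,0,0,0,0.04],[0.001,-0.03,-0.0009,0,0,0,0.04],[0.001,-0.03,-0.0009,0,0,0,0.04],[0.001,-0.03,-0.0009,0,0,0,0.04]]'
python3 -m handwheel '[[0,-0.006,0,0,0,0,0.04],[0,0,0,0,0,0,0.04]]'
python3 d.py 525 -2 100 4.3 40 f; python3 d.py 612 -2 80 4.3 40 f
```

```text
time: 15.72
tool_pos: [524.8, 11.4, 101.3]
tcp_rot: [179.9, 39.8, -176.2]
ft_force: [1.0, -0.4, -1.1]
finger_gap: 47.2
grip_force: 36.6
time: 15.88
tool_pos: [525.4, 3.8, 101.1]
tcp_rot: [179.9, 39.7, -176.4]
ft_force: [-0.6, -0.5, -1.4]
finger_gap: 47.6
grip_force: 36.7
pos [525.4   3.8 101.1] [ 179.9   39.7 -176.4] j [ -12.  -30.  143.   20.   30. -119.] t 15.88
shift now-axes [ 1.3 -5.8  0.4] shift target-axes [ 1.4 -5.8  0.3] rot [-0.38 -0.27 -0.55] 0.7
pos [525.4   3.8 101.1] [ 179.9   39.7 -176.4] j [ -12.  -30.  143.   20.   30. -119.] t 15.88
shift now-axes [-52.7 -11.3  71.3] shift target-axes [-52.2 -12.3  71.4] rot [-0.38 -0.27 -0.55] 0.7
```

```bash
python3 -m handwheel '[[-0.004,-0.0015,0.005,0,0,0,0.04],[-0.0075,-0.0018,0.0102,-0.1,-0.1,-0.2,0.04],[-0.0075,-0.0018,0.0102,-0.1,-0.1,-0.2,0.04],[-0.0075,-0.0018,0.0102,-0.1,-0.1,-0.1,0.04],[-0.0075,-0.0018,0.0102,0,0,0,0.04],[-0.0075,-0.0018,0.0102,0,0,0,0.04],[-0.0075,-0.0015,0.0102,0,0,0,0.04],[0,0,0,0,0,0,0.04]]'
python3 d.py 613 -2 76 4.3 40 f
python3 - <<'E'
from h import *
for n in("top","side"):
    p,d=r.snapshot(n)
    u,v=map(int,proj(n,[611,40,60])); cv2.imwrite(f"pics/h{n}.png",cv2.resize(p[v-80:v+80,u-80:u+80],None,fx=2.5,fy=2.5,interpolation=2)); print(n,u,v)
cv2.imwrite("pics/k.png",np.hstack([cv2.imread("pics/htop.png"),cv2.imread("pics/hside.png")]))
E
```

```text
time: 16.55
tool_pos: [607.3, 1.9, 81.4]
tcp_rot: [-179.9, 40.0, -175.4]
ft_force: [0.2, 0.5, -0.8]
finger_gap: 47.7
grip_force: 36.6
pos [607.3   1.9  81.4] [-179.9   40.  -175.4] j [ -10.  -10.  130.   25.   22. -125.] t 16.55
shift now-axes [-0.7 -4.4  7.6] shift target-axes [-0.7 -4.4  7.6] rot [0.16 0.03 0.26] 0.3
top 239 188
side 318 188
```

View pics/k.png

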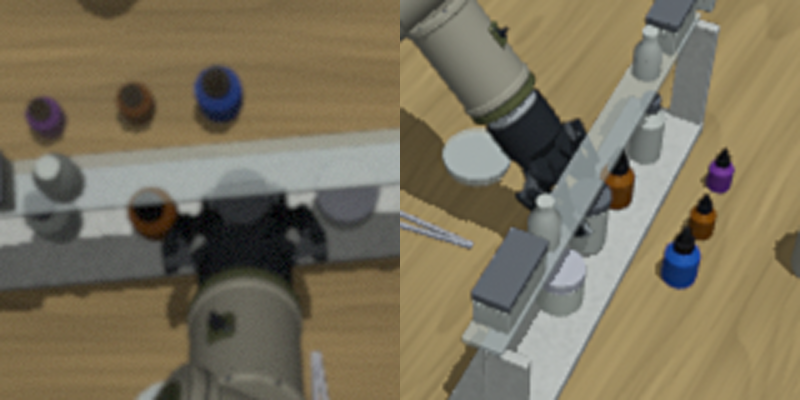

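The jar is between the dropper bottle (152,212 in the top crop) and the wide jar (347,203). I'll do the final shift, lower and release.

```bash
python3 -m handwheel '[[-0.003,-0.002,0.0024,0,0,0,0.04],[-0.0015,-0.002,0.0014,0,0,0,0.04],[0,0,0,0,0,0,0.04],[0.0013,0,0.0015,0,0,0,0.04],[0.0013,0,0.0015,0,0,0,0.04],[0.0013,0,0.0015,0,0,0,0.04],[0,0,0,0,0,0,0.04],[0,0,0,0,0,0,0.04]]'
python3 d.py 613 -2 72 4.3 40 f
```

```text
time: 17.32
tool_pos: [612.0, -3.0, 75.8]
tcp_rot: [-179.8, 40.1, -175.2]
ft_force: [-0.4, 0.2, -0.2]
finger_gap: 47.0
grip_force: 36.7
pos [612.   -3.   75.8] [-179.8   40.1 -175.2] j [ -11.   -8.  130.   27.   21. -127.] t 17.32
shift now-axes [1.6 0.9 3.6] shift target-axes [1.6 0.9 3.6] rot [0.09 0.1  0.35] 0.4
```

```bash
python3 -m handwheel '[[0.001,0,0.0012,0,0,0,0.04],[0.0007,0,0.0008,0,0,0,0.04],[0.0007,0,0.0008,0,0,0,0.04],[0,0,0,0,0,0,0.04]]'
python3 -m handwheel '[[0.0004,0,0.0005,0,0,0,0.04],[0,0,0,0,0,0,0.04]]'
```

```text
time: 17.65
tool_pos: [612.2, -3.1, 72.3]
tcp_rot: [-179.8, 40.1, -175.2]
ft_force: [-0.1, -0.5, -2.0]
finger_gap: 47.1
grip_force: 36.7
time: 17.82
tool_pos: [612.6, -3.1, 72.2]
tcp_rot: [-179.8, 40.2, -175.2]
ft_force: [-0.4, 0.1, 0.7]
finger_gap: 47.7
grip_force: 36.8
```

```bash
python3 -m handwheel '[[0.0004,0,0.0005,0,0,0,0.04],[0.0004,0,0.0005,0,0,0,0.04],[0,0,0,0,0,0,0.04]]'
python3 -m handwheel '[[0,0,0,0,0,0,0.049],[0,0,0,0,0,0,0.054],[0,0,0,0,0,0,0.06],[0,0,0,0,0,0,0.063],[0,0,0,0,0,0,0.063],[0,0,0,0,0,0,0.063]]'
python3 -m handwheel '[[0.0038,0,-0.0032,0,0,0,0.063],[0.0077,0,-0.0064,0,0,0,0.063],[0.0077,0,-0.0064,0,0,0,0.063],[0,0,-0.02,0,0,0,0.063],[0,0,-0.02,0,0,0,0.063],[0,0,-0.02,0,0,0,0.063],[0,0,-0.02,0,0,0,0.063],[0,0,-0.02,0,0,0,0.063]]'
```

```text
time: 18.07
tool_pos: [613.5, -3.3, 72.1]
tcp_rot: [-179.7, 40.3, -175.2]
ft_force: [-2.7, 0.2, 5.9]
finger_gap: 47.3
grip_force: 36.9
time: 18.57
tool_pos: [612.2, -3.0, 70.4]
tcp_rot: [-179.8, 40.1, -175.2]
ft_force: [0.5, -0.8, 0.9]
finger_gap: 63.2
grip_force: 0.0
time: 19.23
tool_pos: [522.1, -10.1, 147.0]
tcp_rot: [-179.8, 40.1, -175.2]
ft_force: [0.7, -0.3, 0.1]
finger_gap: 63.3
grip_force: 0.0
```

```bash
python3 -m handwheel '[[-0.01,-0.03,-0.012,0,0,0,0.063],[-0.01,-0.03,-0.012,0,0,0,0.063],[-0.01,-0.03,-0.012,0,0,0,0.063],[-0.01,-0.03,-0.012,0,0,0,0.063],[0,-0.03,0,0,0,0,0.063],[0,-0.03,0,0,0,0,0.063],[0,-0.03,0,0,0,0,0.063],[0,0,0,0,0,0,0.063]]'
python3 - <<'E'
from h import *
Z=[("spec",614,-3,102,25),("reag",603,170,120,13),("drop",608,84,108,8),("wide",621,-88,80,28)]
for n in("side","top"):
    p,d=r.snapshot(n); w=cloud(n,d); np.savez(f"{n}1.npz",p=p,d=d)
    for nm,x,y,z,rd in Z:
        m=(abs(w[...,2]-z)<9)&(np.hypot(w[...,0]-x,w[...,1]-y)<rd+14); q=w[m]
        if len(q)>5: print(n,nm,len(q),np.median(q,0).round(1),np.round(cv2.minEnclosingCircle(q[:,:2].astype(np.float32))[0],1),q.min(0).round(0),q.max(0).round(0))
    if n=="side": cv2.imwrite("pics/z.png",cv2.resize(p[80:280,230:430],None,fx=3,fy=3,interpolation=2))
E
```

```text
time: 19.9
tool_pos: [543.1, -218.2, 215.2]
tcp_rot: [-179.6, 39.6, -176.0]
ft_force: [-0.3, -0.3, -0.2]
finger_gap: 63.1
grip_force: 0.0
side spec 111 [627.   -6.5 101.9] [623.7  -2.9] [614. -28.  93.] [642.  22. 107.]
side reag 23 [610.4 171.2 119.1] [608.2 171.5] [605. 161. 111.] [614. 182. 125.]
side drop 6 [610.9  83.6 104. ] [610.6  83.1] [608.  78. 102.] [612.  88. 107.]
side wide 185 [631.2 -90.4  80.3] [625.5 -87.1] [ 615. -117.   71.] [651. -58.  87.]
top spec 161 [599.9  -6.8 102.7] [606.1  -5.7] [589. -28.  93.] [610.  17. 107.]
top reag 11 [588.  169.1 118.3] [588.6 169.2] [587. 163. 112.] [590. 175. 124.]
top drop 10 [597.6  82.2 104.1] [599.4  83.8] [596.  79.  99.] [601.  89. 107.]
top wide 278 [606.5 -88.5  80.9] [614.4 -88.5] [ 590. -115.   71.] [620. -62.  88.]
```

View pics/z.png

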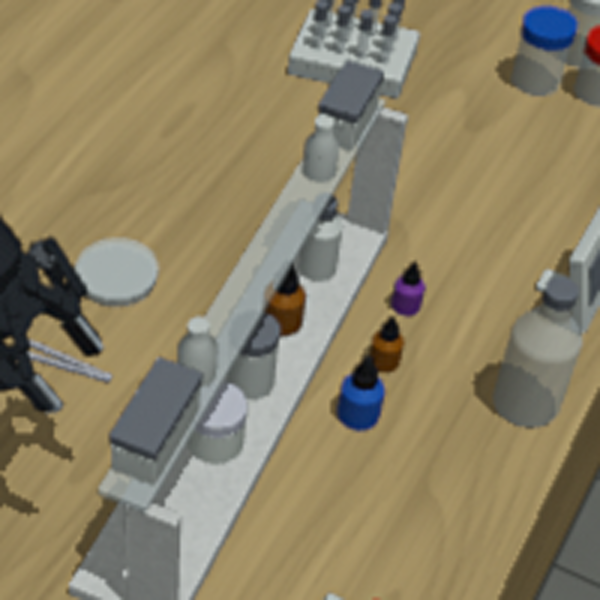

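All four stand upright in a row: reagent (320,245), dropper (285,305), specimen (255,360) and wide jar (218,425) in the crop. By edges and radii the specimen jar is about 1.5 mm off the row line and the reagent bottle about 1 mm. Spacings come to roughly 87, 88 and 84 mm.

```bash
python3 -c "
from bench import r
print(r.hand_in())"
```

```text
the job is handed in; nothing more can be done
None
```

The specimen jar and reagent bottle are on the lower board, upright and in line with the dropper bottle and wide jar at about 84–88 mm spacing by camera; the job was handed in at about 20 s, and no verdict was returned.

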